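# Reset and clamp the stop of a chisel-grinding gauge

## Robot

A 7-joint arm with a two-finger parallel gripper is mounted at the origin on the work surface. World frame = base frame: x ahead of the robot, y to its left, z up, the work surface at z = 0. Lengths are in m, angles in rad, forces in N, time in s.
With the tool pointing down it reaches from about 0.4 to 0.85 m from the base axis. Payload 10.4 kg.
Tool frame: the origin (TCP) lies midway between the tips of the shut fingers; the grasp point (between the pads) lies 19 mm behind it; z points along the fingers, y is the line along which they close (so a half turn about z gives the same grasp; the last joint's range is limited). The gripper opens to 87 mm and grips with 3 to 60 N. Pads are 19 mm wide; open, the fingers measure 117 mm over their backs; the gripper's body (75 mm by 190 mm) begins 51 mm behind the grasp point.
Start: joints at [1.229, 0.332, -0.065, 1.46, 0.022, 1.35, -0.088], TCP at [0.196, -0.594, 0.223] pointing down, gripper open.
Joint ranges: [-2.6, 2.6], [-0.5, 2.12], [-1.47, 1.34], [0.16, 2.42], [-1.27, 4.41], [0.06, 2.06], [-2.6, 2.6]. Speed limits (rad/s): [2.22, 2.22, 2.79, 2.79, 3.14, 3.14, 3.14].

## Interface

Orientations are given as a unit quaternion [w, x, y, z].
In Python, from cell import status, cams, bot gives the robot as it stands.
- The arm moves only by the tool arm_command, never from a script. Its argument "targets" is a list of rows, each an object with "grip": the gripper's target within -1 to 1 (shut at 1, half-way at 0, fully open at -1); "slide": the shift along the tool's x, y, z in m, a list of three; "delta_rot": the turn, a rotation vector about the tool's x, y, z in rad, a list of three. A call has 1 to 8 rows; each row shifts and turns the commanded pose from where the row before left it, along the tool's axes as they then stand; what a row does not reach is not made up. A row lasts 1/10 s, in which the tool goes at most 50 mm and 8.59 degrees, less where a joint would pass 70% of its speed; a pose out of reach is approached as far as the arm can. A call with a gripper value outside its range is refused whole. The fingers move at their own pace and stop on an object; the grip force is fixed at half the most. Time passes only in rows, so rows that do not move let the fingers close. It gives the time, the measured TCP pose, the force, the opening and the grip force at its end, in the units of the state.
- status.read_state(): the state, without advancing time (a new reading comes with each control period).
- cams.camera(name): name is "side" or "top" or "wrist"; returns a dict with "pixels" (384x512x3 uint8, red, green, blue), "intrinsics" (3x3 intrinsics, pixels), "origin" and "orientation" of the camera in the world; the wrist camera has in their place "T_tool_cam" (4x4, takes a point from camera to tool coordinates, whose origin is the TCP and whose axes are the flange's). Camera axes: x right, y down, z forward; pixel columns grow to the right and rows downward; lengths in m; the calibration is good to about 2 mm. A picture is of the moment at which its call begins: read the wrist's pose just before it. There is no depth.
- bot.sign_off(): hands the job in; it is judged then, once.
The state is a dict: "time": time; "qpos": joint angles; "dq": joint speeds; "tau": joint torques, N m; "tool_pos": TCP position; "tcp_rot": TCP orientation; "contact_force": force on the tool from outside, world axes, zero at the start; "ft_torque": the same for the moment, N m; "finger_gap": finger opening in m; "gripper_force": force on a finger pad.
Only numpy, scipy, OpenCV 4.12 (cv2) and the standard library are available. Lean on these libraries where they do the work, as an engineer would, in place of code of your own. Each camera call takes 0.05 s, during which the arm holds its last target. There are 200 camera calls.

## Task

The grinding gauge has to be set for the next batch of chisels: loosen the red clamp knob on its sliding stop, slide the stop along the rail until its yellow pointer stands over the green patch of the scale, and tighten the knob again so that the stop is firmly clamped there. The knob is plastic: hold it gently, and leave the things lying around alone.

Things in the scene. Friction and masses are not known exactly. Their poses are not given: they have to be found in the camera images.
- gauge: green base plate 130 x 340 x 12 mm fixed to the bench, a steel rail (30 mm wide, 300 long, top 30 mm above the bench) along its middle, a white scale strip beside it. Origin: centre of its underside, on the bench. y axis: along the rail; x axis: across it, to the scale's side. Dark end blocks 44 mm high. At yaw 0 the rail runs left-right before the robot.
- stop (a joint): place of the grey sliding stop along the gauge's y axis in m: 0 mid-rail, limits -0.115 and 0.115. A block 52 mm across the rail by 50 mm along it, top 58 mm above the bench, about 0.4 kg. Clamp loose: slides with about 2 N of friction, stays where left. Clamped tight: holds about 30 N.
- knob (a joint): turn of the red clamp knob in rad, 0 to 1.5 (a stop at each end), growing clockwise from above. 0: fully loose, its bar lies across the rail (along the gauge's x). 1.5: fully tight, bar nearly along the rail. Starts at 1.25 to 1.45. Fully free below 0.3, grips ever harder above; counts as firmly clamped above 1.1. Turning takes 0.15 to 0.3 N m; it stays where left.
- knob_grip (a point): grip point on the knob's vertical axis, over the stop's centre (mid-rail), 88 mm above the bench. The knob: a red plastic disc 42 mm across (top at 71 mm) carrying an upright bar 44 mm long, 12 mm thick, from 71 to 101 mm above the bench, white line on top. x axis: along the bar, turns with it; pinch along y. Over 70 N a finger breaks it; grip with 20 to 40.
- pointer (a point): tip of the yellow pointer (4 mm wide at its end) that moves with the stop: 50 mm from the rail's middle on the gauge's +x side, 18 mm above the bench, level along the rail with the knob's axis. It passes just over the scale and the patches.
- green_mark: the green patch on the scale: 38 mm across the rail by 20 mm along it, 2 mm thick, lying flat and fixed. Origin: centre of its underside, same axes as the gauge. The pointer's tip must stand over it (within 10 mm of its centre along the rail).
- red_mark: a red patch of the same size elsewhere on the scale: not the target. Which end of the scale is green varies.
- spare_wheel: a spare grey grinding wheel lying flat on the bench beyond the gauge, 150 mm across, 20 mm thick. Leave alone. Origin: centre of its underside.
- tin: a low round tin with a white lid and blue sides, 76 mm across and 55 mm tall, standing beyond the gauge. Leave alone. Origin: centre of its underside.
- chisel: a chisel, 250 mm long, 26 mm high, lying along its x axis on the robot's side of the gauge. Leave alone. Origin: under its middle, on the bench.

How it is judged:
On the way, in this order (a step that is already met when the one before it is completed fails the run):
1. the clamp knob is loosened (below 0.75 rad) (value of joint knob below 0.75 rad), for 0.1 s.
2. the pointer's tip stands over the green patch (within 10 mm of its centre along the rail) with the clamp still loose (value of joint knob below 0.9 rad and y of pointer in the frame of green_mark between -0.01 and 0.01 m), for 0.1 s.
3. the knob is tightened again (above 1.1 rad) (value of joint knob above 1.1 rad), for 0.2 s.
At the end, for the whole second after the job is handed in: the pointer's tip stands over the green patch (within 10 mm of its centre along the rail), the knob is turned tight (above 1.1 rad), and the stop is at rest (y of pointer in the frame of green_mark between -0.01 and 0.01 m and value of joint knob above 1.1 rad and velocity of joint stop between -0.005 and 0.005 m/s); the robot touches nothing.
It fails at once if the knob is squeezed with more than 70 N a finger (140 N summed over both) (contact force between the fingers and knob above 140 N).
It fails at once if the spare wheel is moved by more than 20 mm (distance of spare_wheel from where it was at the start of the episode above 0.02 m).
It fails at once if the tin is moved by more than 20 mm (distance of tin from where it was at the start of the episode above 0.02 m).
It fails at once if the chisel is moved by more than 20 mm (distance of chisel from where it was at the start of the episode above 0.02 m).
It also fails if it takes over 38 s, if anything falls off the work surface, if the arm or the gripper's body presses on something with over 40 N, if the wrist force passes 120 N, or if a joint passes its speed limit or range.

## Working session

There is one attempt and no reset: what is moved stays moved. The work goes in short steps, Python scripts to look and compute and a tool call to move; the robot and the scene stay as the last step left them, time stands still between calls to the robot, and variables do not carry over. Pictures are saved under pics/ and viewed, at most 10 in all, crops included, and the job is handed in when it is done.

Besides the shell and the picture viewer there is one more tool, called after ">>>" in YAML: its name, and indented under it one key for each argument. arm_command: Moves the arm, as the interface text tells. Its arguments: {"type":"object","properties":{"targets":{"type":"array","items":{"type":"object","properties":{"grip":{"type":"number"},"slide":{"type":"array","items":{"type":"number"}},"delta_rot":{"type":"array","items":{"type":"number"}}}}}},"required":["targets"]}

```bash
mkdir -p pics; python3 - <<'E'
from cell import status,cams,bot
import cv2,pickle,numpy as np
s=status.read_state();print(s)
d={n:cams.camera(n) for n in("top","side")}
pickle.dump(d,open('d.pkl','wb'))
for n in d: print(n,d[n]['intrinsics'],d[n]['origin'],d[n]['orientation'])
cv2.imwrite('pics/a.png',cv2.cvtColor(d['top']['pixels'],cv2.COLOR_RGB2BGR))
cv2.imwrite('pics/b.png',cv2.cvtColor(d['side']['pixels'],cv2.COLOR_RGB2BGR))
E
```

```text
{'time': 0.0, 'qpos': array([ 1.22939424,  0.33288274, -0.06469379,  1.46094578,  0.02158331,
        1.34991463, -0.08848209]), 'dq': array([-0.00094293, -0.00075301, -0.00080649, -0.00138123,  0.00029088,
       -0.00036391, -0.00066568]), 'tau': array([ 5.92152155e-04, -6.23265696e+01,  2.48546444e-02, -3.89890480e+01,
       -6.12807227e-02,  3.95702349e-02,  1.22610259e-04]), 'tool_pos': array([ 0.19576456, -0.59313226,  0.22174501]), 'tcp_rot': array([-7.13873433e-04,  9.87319932e-01,  1.58741368e-01, -1.42112904e-04]), 'contact_force': array([ 0.82970864,  0.03450678, -1.05544638]), 'ft_torque': array([-0.07504804, -0.01394329, -0.03222934]), 'gripper_force': 0.0, 'finger_gap': 0.08697463915594342}
top [[490.54272062   0.         255.03487545]
 [  0.         490.54272062 189.6144243 ]
 [  0.           0.           1.        ]] [0.49001817 0.01217943 0.87841493] [-0.04507888  0.71234852 -0.6989369   0.04488525]
side [[348.43331984   0.         254.56140833]
 [  0.         348.43331984 193.24589615]
 [  0.           0.           1.        ]] [ 0.23404702 -0.33996315  0.51394299] [-0.38090374  0.82204076 -0.3890013   0.16685119]
```

View pics/a.png

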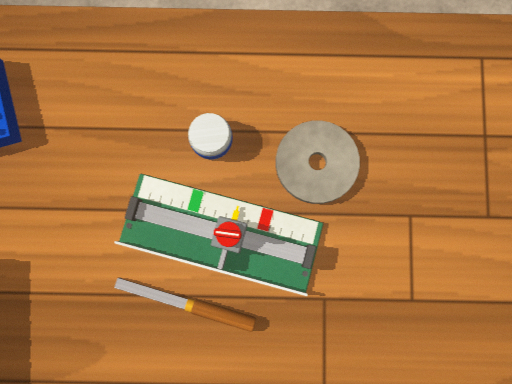

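View pics/b.png

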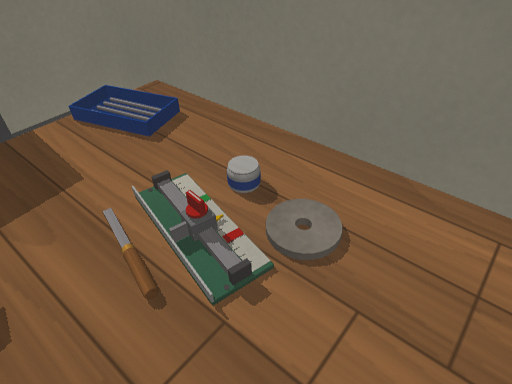

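The top view shows the gauge at about (220,235), the knob at (228,234), the pointer at (236,214), green at (196,201) and red at (265,219). The tin is at (210,135), the wheel at (318,162), and the chisel runs from (115,283) to (255,325). The side view agrees, with the knob bar nearly along the rail.

```bash
cat > h.py <<'E'
import numpy as np,cv2
from scipy.spatial.transform import Rotation as R
def rot(q): return R.from_quat([q[1],q[2],q[3],q[0]])
def ray(K,o,M,uv,z):
    d=M@np.linalg.inv(K)@np.array([uv[0],uv[1],1.]); return o+d*(z-o[2])/d[2]
def blobs(img,name,roi=None):
    h=cv2.cvtColor(img,cv2.COLOR_RGB2HSV); H,S,V=cv2.split(h)
    m={'green':(H>50)&(H<75)&(S>150)&(V>110),'red':((H<6)|(H>174))&(S>170)&(V>90),'yellow':(H>22)&(H<33)&(S>170)&(V>150)}[name].astype(np.uint8)
    n,l,st,c=cv2.connectedComponentsWithStats(m)
    return [(st[i,4],c[i],l==i) for i in range(1,n) if st[i,4]>8]
E
python3 - <<'E'
from h import *;import pickle
d=pickle.load(open('d.pkl','rb'))['top'];im=d['pixels'];K=d['intrinsics'];o=d['origin'];M=rot(d['orientation']).as_matrix()
print(im[201,196],im[214,236],im[270,180])
for n,z in(('green',.016),('red',.071),('red',.016),('yellow',.018)):
    for a,c,m in blobs(im,n):print(n,z,a,c.round(1),ray(K,o,M,c,z).round(4))
# scale strip white & base edges corners
w=[ray(K,o,M,p,.012) for p in((141,175),(324,222),(307,294),(117,242))]
print(np.round(w,3)); v=w[0]-w[1]; print('rail yaw',np.arctan2(-v[0],v[1]),np.mean(w,0))
v=w[3]-w[2]; print('rail yaw',np.arctan2(-v[0],v[1]))
h=cv2.cvtColor(im,cv2.COLOR_RGB2HSV)[215:255,205:250]; white=((h[...,1]<110)&(h[...,2]>180)); print(white.sum())
# bar line: white within knob disc
yy,xx=np.mgrid[215:255,205:250]; k=white&((xx-228)**2+(yy-234)**2<14**2)
P=np.array([ray(K,o,M,(x,y),.101) for x,y in zip(xx[k],yy[k])]);print(len(P),P.mean(0)); u,s_,vt=np.linalg.svd(P[:,:2]-P[:,:2].mean(0)); print('bar',vt[0],np.arctan2(vt[0][1],vt[0][0]))
E
```

```text
[ 46 192  70] [249 220   0] [201 131  67]
green 0.016 213 [195.2 200.4] [0.5792 0.1188 0.016 ]
red 0.071 223 [264.8 219.1] [ 0.5448 -0.0037  0.071 ]
red 0.071 443 [227.8 234. ] [0.5192 0.0567 0.071 ]
red 0.016 223 [264.8 219.1] [ 0.5485 -0.0048  0.016 ]
red 0.016 443 [227.8 234. ] [0.5212 0.0597 0.016 ]
yellow 0.018 56 [235.4 214.1] [0.5562 0.0472 0.018 ]
[[ 0.623  0.218  0.012]
 [ 0.546 -0.109  0.012]
 [ 0.42  -0.08   0.012]
 [ 0.504  0.254  0.012]]
rail yaw -0.23340433619845655 [0.52318571 0.0705912  0.012     ]
rail yaw -0.24441663765257482
312
49 [0.5191831  0.05784868 0.101     ]
bar [-0.04379583 -0.9990405 ] -1.6146061678681531
```

>>> arm_command:
  targets:
    - {"slide":[0.032,-0.032,0],"grip":-1,"delta_rot":[0,0,0]}
    - {"slide":[0.032,-0.032,0],"grip":-1,"delta_rot":[0,0,0]}
    - {"slide":[0.032,-0.032,0],"grip":-1,"delta_rot":[0,0,0]}
    - {"slide":[0.032,-0.032,0],"grip":-1,"delta_rot":[0,0,0]}
    - {"slide":[0.032,-0.032,0],"grip":-1,"delta_rot":[0,0,0]}
    - {"slide":[0.032,-0.032,0],"grip":-1,"delta_rot":[0,0,0]}
    - {"slide":[0.032,-0.032,0],"grip":-1,"delta_rot":[0,0,0]}
    - {"slide":[0.032,-0.032,0],"grip":-1,"delta_rot":[0,0,0]}

```text
time: 0.9
tool_pos: [0.3591, -0.2684, 0.2224]
tcp_rot: [0.0, 0.987, 0.159, -0.0]
contact_force: [1.5, -0.5, -0.4]
finger_gap: 0.0869
gripper_force: 0.0
```

>>> arm_command:
  targets:
    - {"slide":[0.032,-0.032,0],"grip":-1,"delta_rot":[0,0,0]}
    - {"slide":[0.032,-0.032,0],"grip":-1,"delta_rot":[0,0,0]}
    - {"slide":[0.032,-0.032,0],"grip":-1,"delta_rot":[0,0,0]}
    - {"slide":[0.032,-0.032,0],"grip":-1,"delta_rot":[0,0,0]}
    - {"slide":[0.032,-0.032,0],"grip":-1,"delta_rot":[0,0,0]}
    - {"slide":[0.032,-0.032,0],"grip":-1,"delta_rot":[0,0,0]}
    - {"slide":[0.032,-0.032,0],"grip":-1,"delta_rot":[0,0,0]}
    - {"slide":[0,0,0],"grip":-1,"delta_rot":[0,0,0]}

```text
time: 1.7
tool_pos: [0.5023, 0.0192, 0.2225]
tcp_rot: [-0.001, 0.987, 0.163, 0.0]
contact_force: [-0.3, -0.1, 0.7]
finger_gap: 0.0871
gripper_force: 0.0
```

>>> arm_command:
  targets:
    - {"slide":[0,0,0],"grip":-1,"delta_rot":[0,0,-0.149]}
    - {"slide":[0,0,0],"grip":-1,"delta_rot":[0,0,-0.149]}
    - {"slide":[0,0,0],"grip":-1,"delta_rot":[0,0,-0.149]}
    - {"slide":[0,0,0],"grip":-1,"delta_rot":[0,0,-0.149]}
    - {"slide":[0,0,0],"grip":-1,"delta_rot":[0,0,-0.149]}
    - {"slide":[0,0,0],"grip":-1,"delta_rot":[0,0,-0.149]}
    - {"slide":[0,0,0],"grip":-1,"delta_rot":[0,0,-0.149]}
    - {"slide":[0,0,0],"grip":-1,"delta_rot":[0,0,-0.149]}

```text
time: 2.5
tool_pos: [0.501, 0.0124, 0.2222]
tcp_rot: [-0.0, 0.726, 0.688, -0.0]
contact_force: [-0.1, 0.6, -0.4]
finger_gap: 0.0869
gripper_force: 0.0
```

```bash
cat > w.py <<'E'
from h import *;from cell import status,cams
import sys
s=status.read_state();c=cams.camera('wrist');im=c['pixels']
cv2.imwrite(sys.argv[1],cv2.cvtColor(im,cv2.COLOR_RGB2BGR))
T=np.eye(4);T[:3,:3]=rot(s['tcp_rot']).as_matrix();T[:3,3]=s['tool_pos'];Rt=T[:3,:3]
print('t',s['time'],'p',s['tool_pos'].round(4),'x',Rt[:,0].round(3),'ang',np.arctan2(Rt[1,0],Rt[0,0]).round(4),'z',Rt[:,2].round(3),'q',s['qpos'].round(2),'gap',s['finger_gap'],s['gripper_force'],s['contact_force'].round(1))
W=T@np.array(c['T_tool_cam']);K=c['intrinsics'];o=W[:3,3];M=W[:3,:3]
ey=np.array([.238,.971,0])
for n,z in(('green',.014),('red',.014),('red',.071),('yellow',.018)):
    for a,u,m in blobs(im,n):
        if a>60:
            p=ray(K,o,M,u,z);print(n,z,a,u.round(0),p.round(4),'along',(p@ey).round(4))
h=cv2.cvtColor(im,cv2.COLOR_RGB2HSV)
rb=[b for b in blobs(im,'red')]
if rb:
    # knob = red blob nearest image-projected expected axis; white line inside its hull
    k=max(rb,key=lambda b:b[0]);hull=cv2.convexHull(np.argwhere(k[2])[:,::-1].astype(np.int32))
    mk=np.zeros(im.shape[:2],np.uint8);cv2.fillConvexPoly(mk,hull,1)
    w=(mk>0)&(h[...,1]<110)&(h[...,2]>170);yx=np.argwhere(w)
    if len(yx)>10:
        P=np.array([ray(K,o,M,(x,y),.101)[:2] for y,x in yx]);m=P.mean(0);v=np.linalg.svd(P-m,full_matrices=False)[2][0]
        v=v*np.sign(v[1]);a=np.arctan2(v[1],v[0]);d=np.r_[m,s['tool_pos'][2]]-s['tool_pos']
        print('bar',len(yx),m.round(4),'angle',a.round(4),'knob',(-.24+np.pi-a).round(3),'tool dxy',(Rt.T@d).round(4),'ext',np.ptp((P-m)@v))
E
python3 w.py pics/c.png
```

```text
t 2.5 p [0.501  0.0124 0.2222] x [ 0.054  0.999 -0.   ] ang 1.5167 z [-0.001 -0.    -1.   ] q [ 0.62  0.12 -0.78  1.75  0.09  1.31 -0.24] gap 0.08692027884650012 0.0 [-0.1  0.6 -0.4]
green 0.014 494 [319.  67.] [0.5808 0.1211 0.014 ] along 0.2558
red 0.014 1044 [273. 131.] [0.524 0.051 0.014] along 0.1743
red 0.014 396 [295. 172.] [ 0.5511 -0.003   0.014 ] along 0.1282
red 0.071 1044 [273. 131.] [0.5213 0.058  0.071 ] along 0.1804
red 0.071 396 [295. 172.] [0.5442 0.0122 0.071 ] along 0.1414
yellow 0.018 94 [303. 132.] [0.5606 0.0481 0.018 ] along 0.1801
bar 130 [0.5217 0.0584] angle 1.4632 knob 1.438 tool dxy [ 0.0471  0.0182 -0.    ] ext 0.035930547638320355
```

View pics/c.png

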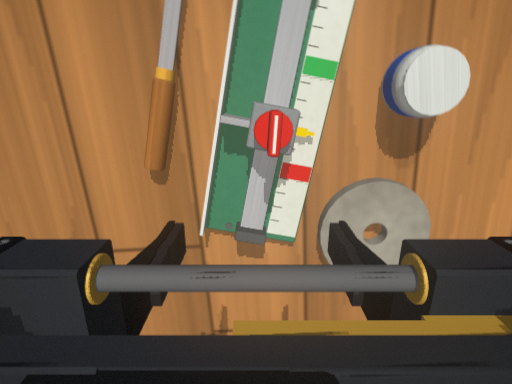

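The wrist view shows the knob at (273,131), the pointer at (303,132) and the green patch at (319,67). The bar is at (0.521, 0.058) and about 1.49 rad, and the stop needs to slide about 75 mm towards +y. Descending to grasp.

>>> arm_command:
  targets:
    - {"slide":[0.024,0.009,0.02],"grip":-1,"delta_rot":[0,0,0.025]}
    - {"slide":[0.023,0.009,0.02],"grip":-1,"delta_rot":[0,0,0]}
    - {"slide":[0,0,0.03],"grip":-1,"delta_rot":[0,0,0]}
    - {"slide":[0,0,0.03],"grip":-1,"delta_rot":[0,0,0]}
    - {"slide":[0,0,0.02],"grip":-1,"delta_rot":[0,0,0]}
    - {"slide":[0,0,0.015],"grip":-1,"delta_rot":[0,0,0]}
    - {"slide":[0,0,0.01],"grip":-1,"delta_rot":[0,0,0]}
    - {"slide":[0,0,0],"grip":-1,"delta_rot":[0,0,0]}

```text
time: 3.35
tool_pos: [0.5221, 0.0581, 0.0767]
tcp_rot: [-0.0, 0.737, 0.676, -0.001]
contact_force: [-0.4, -0.1, -0.5]
finger_gap: 0.0869
gripper_force: 0.0
```

```bash
python3 w.py pics/d.png
```

```text
t 3.35 p [0.5221 0.0581 0.0767] x [ 0.086  0.996 -0.   ] ang 1.4848 z [-0.001 -0.    -1.   ] q [ 0.47  0.35 -0.77  1.86  0.28  1.05 -0.5 ] gap 0.08693428808578518 0.0 [-0.4 -0.1 -0.5]
green 0.014 1291 [328. 117.] [0.5815 0.1209 0.014 ] along 0.2558
red 0.014 2920 [255. 231.] [0.5192 0.0329 0.014 ] along 0.1555
red 0.014 279 [298. 260.] [0.5538 0.0017 0.014 ] along 0.1335
red 0.071 2920 [255. 231.] [0.522  0.0605 0.071 ] along 0.1829
red 0.071 279 [298. 260.] [0.5479 0.0372 0.071 ] along 0.1665
yellow 0.018 233 [307. 213.] [0.5624 0.0466 0.018 ] along 0.1791
bar 208 [0.5227 0.0657] angle 1.4501 knob 1.451 tool dxy [ 0.0076 -0.0001 -0.    ] ext 0.020446256079527506
```

View pics/d.png

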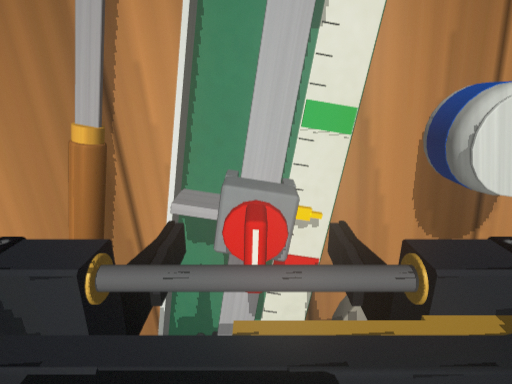

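The bar (255,240) sits centred between the open fingers. Closing.

>>> arm_command:
  targets:
    - {"grip":1,"slide":[0,0,0],"delta_rot":[0,0,0.015]}
    - {"grip":1,"slide":[0,0,0],"delta_rot":[0,0,0]}
    - {"grip":1,"slide":[0,0,0],"delta_rot":[0,0,0]}
    - {"grip":1,"slide":[0,0,0],"delta_rot":[0,0,0]}
    - {"grip":1,"slide":[0,0,0],"delta_rot":[0,0,0]}
    - {"grip":1,"slide":[0,0,0],"delta_rot":[0,0,0]}
    - {"grip":1,"slide":[0,0,0],"delta_rot":[0,0,0]}
    - {"grip":1,"slide":[0,0,0],"delta_rot":[0,0,0]}

```text
time: 4.2
tool_pos: [0.5226, 0.0583, 0.0775]
tcp_rot: [0.0, 0.742, 0.671, -0.0]
contact_force: [-0.3, -0.3, 0.1]
finger_gap: 0.0309
gripper_force: 0.0
```

>>> arm_command:
  targets:
    - {"grip":1,"slide":[0,0,0],"delta_rot":[0,0,0]}
    - {"grip":1,"slide":[0,0,0],"delta_rot":[0,0,0]}
    - {"grip":1,"slide":[0,0,0],"delta_rot":[0,0,0]}
    - {"grip":1,"slide":[0,0,0],"delta_rot":[0,0,0]}
    - {"grip":1,"slide":[0,0,0],"delta_rot":[0,0,0]}

```text
time: 4.7
tool_pos: [0.5214, 0.0584, 0.0775]
tcp_rot: [-0.001, 0.741, 0.671, -0.001]
contact_force: [-7.2, 0.2, 6.8]
finger_gap: 0.0116
gripper_force: 30.0
```

>>> arm_command:
  targets:
    - {"grip":1,"slide":[0,0,0],"delta_rot":[0,0,-0.13]}
    - {"grip":1,"slide":[0,0,0],"delta_rot":[0,0,-0.13]}
    - {"grip":1,"slide":[0,0,0],"delta_rot":[0,0,-0.13]}
    - {"grip":1,"slide":[0,0,0],"delta_rot":[0,0,-0.13]}
    - {"grip":1,"slide":[0,0,0],"delta_rot":[0,0,-0.13]}
    - {"grip":1,"slide":[0,0,0],"delta_rot":[0,0,-0.13]}
    - {"grip":1,"slide":[0,0,0],"delta_rot":[0,0,-0.13]}
    - {"grip":1,"slide":[0,0,0],"delta_rot":[0,0,-0.13]}

```text
time: 5.5
tool_pos: [0.5205, 0.058, 0.0773]
tcp_rot: [-0.002, 0.308, 0.951, -0.001]
contact_force: [-11.6, -1.4, 10.3]
finger_gap: 0.0119
gripper_force: 30.0
```

>>> arm_command:
  targets:
    - {"grip":1,"slide":[0,0,0],"delta_rot":[0,0,-0.13]}
    - {"grip":1,"slide":[0,0,0],"delta_rot":[0,0,-0.06]}
    - {"grip":1,"slide":[0,0,0],"delta_rot":[0,0,0]}

```text
time: 5.8
tool_pos: [0.5206, 0.0587, 0.0773]
tcp_rot: [-0.002, 0.217, 0.976, -0.001]
contact_force: [-9.8, 0.5, 8.3]
finger_gap: 0.0118
gripper_force: 30.0
```

```bash
python3 w.py pics/e.png; python3 -c "
from h import *
from cell import status
s=status.read_state();print(s['ft_torque']);Rt=rot(s['tcp_rot']).as_matrix();print('tool slide for .076:',Rt.T@np.array([.238,.971,0])*.076)"
```

```text
t 5.8 p [0.5206 0.0587 0.0773] x [-0.906  0.424  0.004] ang 2.7036 z [-0.004 -0.    -1.   ] q [ 0.64  0.43 -1.    1.85  0.4   1.09  0.63] gap 0.011820369348699533 30.0012280466035 [-9.8  0.5  8.3]
green 0.014 585 [352. 226.] [0.5748 0.1224 0.014 ] along 0.2557
red 0.014 1810 [256. 225.] [0.5401 0.0503 0.014 ] along 0.1774
red 0.071 1810 [256. 225.] [0.5166 0.0615 0.071 ] along 0.1827
bar 192 [0.5145 0.0625] angle 2.7189 knob 0.183 tool dxy [0.0071 0.0008 0.    ] ext 0.020445703625470164
[0.14993435 2.22532939 0.08156657]
tool slide for .076: [ 1.50275982e-02  7.44794383e-02 -9.95854711e-05]
```

View pics/e.png

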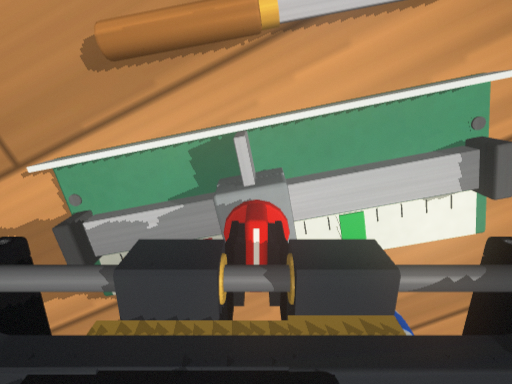

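The bar has turned to about 0.18 rad, so the clamp is free; the green patch is at (352,226). Sliding the stop.

>>> arm_command:
  targets:
    - {"grip":1,"slide":[0.001,0.005,0],"delta_rot":[0,0,0]}
    - {"grip":1,"slide":[0.002,0.01,0],"delta_rot":[0,0,0]}
    - {"grip":1,"slide":[0.0025,0.0125,0],"delta_rot":[0,0,0]}
    - {"grip":1,"slide":[0.0025,0.0125,0],"delta_rot":[0,0,0]}
    - {"grip":1,"slide":[0.0025,0.0125,0],"delta_rot":[0,0,0]}
    - {"grip":1,"slide":[0.0025,0.012,0],"delta_rot":[0,0,0]}
    - {"grip":1,"slide":[0.002,0.01,0],"delta_rot":[0,0,0]}
    - {"grip":1,"slide":[0,0,0],"delta_rot":[0,0,0]}

```text
time: 6.65
tool_pos: [0.5395, 0.1345, 0.0774]
tcp_rot: [-0.001, 0.217, 0.976, 0.0]
contact_force: [-7.0, 3.6, 3.5]
finger_gap: 0.0118
gripper_force: 30.0
```

```bash
python3 w.py pics/f.png; python3 - <<'E'
from h import *
from cell import status,cams
ey=np.array([.238,.971,0])
for cn in('side','top'):
    d=cams.camera(cn);im=d['pixels'];K=d['intrinsics'];o=d['origin'];M=rot(d['orientation']).as_matrix()
    cv2.imwrite(f'pics/g_{cn}.png',cv2.cvtColor(im,cv2.COLOR_RGB2BGR))
    for n,z in(('green',.014),('yellow',.018),('red',.014)):
        for a,u,m in blobs(im,n):
            p=ray(K,o,M,u,z);print(cn,n,a,u.round(),p.round(4),(p@ey).round(4))
E
```

```text
t 6.65 p [0.5395 0.1345 0.0774] x [-0.906  0.424  0.002] ang 2.7035 z [-0.002  0.001 -1.   ] q [ 0.47  0.5  -0.98  1.77  0.45  1.12  0.48] gap 0.011830905577538329 30.00083225313574 [-7.   3.6  3.5]
red 0.014 1803 [256. 225.] [0.5594 0.1262 0.014 ] along 0.2557
red 0.014 177 [112. 260.] [ 5.36e-01 -5.00e-04  1.40e-02] along 0.1271
red 0.071 1803 [256. 225.] [0.5357 0.1374 0.071 ] along 0.2609
red 0.071 177 [112. 260.] [0.5182 0.0427 0.071 ] along 0.1648
bar 210 [0.5341 0.1382] angle 2.7034 knob 0.198 tool dxy [0.0065 0.0012 0.    ] ext 0.019877031307000775
side green 20 [206. 197.] [0.5941 0.1149 0.014 ] 0.2529
side yellow 16 [198. 196.] [0.5837 0.1256 0.018 ] 0.2608
side red 144 [178. 189.] [0.5737 0.1828 0.014 ] 0.3141
side red 136 [233. 235.] [ 0.55  -0.006  0.014] 0.1251
top green 66 [198. 194.] [0.5913 0.115  0.014 ] 0.2524
top red 222 [265. 219.] [ 0.5486 -0.0048  0.014 ] 0.1259
```

View pics/g_side.png

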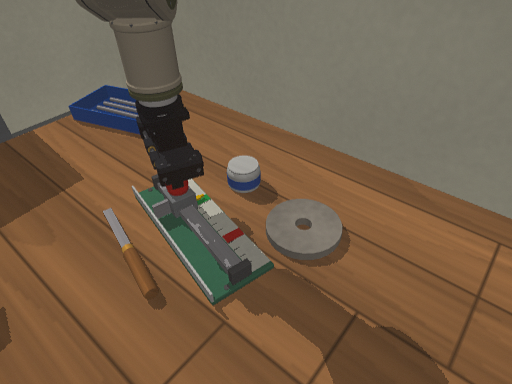

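The side view shows the pointer (198,196) over the green patch, about 2.5 mm past its centre. I'll nudge it back and tighten.

>>> arm_command:
  targets:
    - {"grip":1,"slide":[-0.0005,-0.0025,0],"delta_rot":[0,0,0]}
    - {"grip":1,"slide":[0,0,0],"delta_rot":[0,0,0]}
    - {"grip":1,"slide":[0,0,0],"delta_rot":[0,0,0.12]}
    - {"grip":1,"slide":[0,0,0],"delta_rot":[0,0,0.13]}
    - {"grip":1,"slide":[0,0,0],"delta_rot":[0,0,0.13]}
    - {"grip":1,"slide":[0,0,0],"delta_rot":[0,0,0.13]}
    - {"grip":1,"slide":[0,0,0],"delta_rot":[0,0,0.13]}
    - {"grip":1,"slide":[0,0,0],"delta_rot":[0,0,0.13]}

```text
time: 7.6
tool_pos: [0.5391, 0.1313, 0.0775]
tcp_rot: [-0.001, 0.57, 0.821, 0.0]
contact_force: [-4.0, 3.9, 1.3]
finger_gap: 0.0115
gripper_force: 30.0
```

>>> arm_command:
  targets:
    - {"grip":1,"slide":[0,0,0],"delta_rot":[0,0,0.13]}
    - {"grip":1,"slide":[0,0,0],"delta_rot":[0,0,0.13]}
    - {"grip":1,"slide":[0,0,0],"delta_rot":[0,0,0.1]}
    - {"grip":1,"slide":[0,0,0],"delta_rot":[0,0,0.06]}
    - {"grip":1,"slide":[0,0,0],"delta_rot":[0,0,0]}
    - {"grip":1,"slide":[0,0,0],"delta_rot":[0,0,0]}

```text
time: 8.2
tool_pos: [0.5396, 0.1313, 0.0776]
tcp_rot: [-0.001, 0.727, 0.686, 0.0]
contact_force: [-2.0, 5.4, 0.6]
finger_gap: 0.0115
gripper_force: 30.0
```

```bash
python3 w.py pics/h.png
```

```text
t 8.2 p [0.5396 0.1313 0.0776] x [0.058 0.998 0.002] ang 1.5127 z [-0.001  0.002 -1.   ] q [ 0.31  0.41 -0.75  1.78  0.31  1.07 -0.61] gap 0.011544691946054682 30.000070701353252 [-2.   5.4  0.6]
green 0.014 304 [319. 210.] [0.5909 0.1215 0.014 ] along 0.2586
red 0.014 1795 [256. 225.] [0.5386 0.1109 0.014 ] along 0.2359
red 0.071 1795 [256. 225.] [0.5403 0.1371 0.071 ] along 0.2618
yellow 0.018 257 [308. 215.] [0.5813 0.1195 0.018 ] along 0.2544
bar 180 [0.5406 0.1386] angle 1.5121 knob 1.39 tool dxy [0.0073 0.0006 0.    ] ext 0.020529714306546067
```

View pics/h.png

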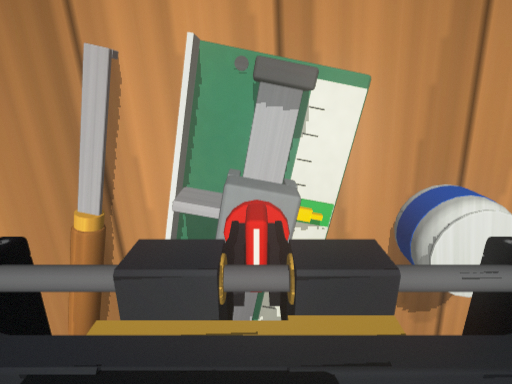

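The pointer (308,215) is over the green patch, about 1 mm from its centre, and the knob is at about 1.39. Releasing and lifting.

>>> arm_command:
  targets:
    - {"grip":-1,"slide":[0,0,0],"delta_rot":[0,0,0]}
    - {"grip":-1,"slide":[0,0,0],"delta_rot":[0,0,0]}
    - {"grip":-1,"slide":[0,0,0],"delta_rot":[0,0,0]}
    - {"grip":-1,"slide":[0,0,0],"delta_rot":[0,0,0]}
    - {"grip":-1,"slide":[0,0,0],"delta_rot":[0,0,0]}
    - {"grip":-1,"slide":[0,0,0],"delta_rot":[0,0,0]}

```text
time: 8.85
tool_pos: [0.5403, 0.1295, 0.0775]
tcp_rot: [0.0, 0.728, 0.686, -0.0]
contact_force: [-1.1, 0.7, -0.9]
finger_gap: 0.0517
gripper_force: 0.0
```

>>> arm_command:
  targets:
    - {"grip":-1,"slide":[0,0,-0.01],"delta_rot":[0,0,0]}
    - {"grip":-1,"slide":[0,0,-0.03],"delta_rot":[0,0,0]}
    - {"grip":-1,"slide":[0,0,-0.04],"delta_rot":[0,0,0]}
    - {"grip":-1,"slide":[0,0,-0.04],"delta_rot":[0,0,0]}
    - {"grip":-1,"slide":[-0.03,0,-0.02],"delta_rot":[0,0,0]}
    - {"grip":-1,"slide":[-0.03,0,0],"delta_rot":[0,0,0]}
    - {"grip":-1,"slide":[0,0,0],"delta_rot":[0,0,0]}
    - {"grip":-1,"slide":[0,0,0],"delta_rot":[0,0,0]}

```text
time: 9.65
tool_pos: [0.5367, 0.0693, 0.2181]
tcp_rot: [0.0, 0.728, 0.685, 0.0]
contact_force: [-1.2, 0.7, -0.3]
finger_gap: 0.0872
gripper_force: 0.0
```

```bash
python3 w.py pics/i.png
```

```text
t 9.65 p [0.5367 0.0693 0.2181] x [ 0.061  0.998 -0.   ] ang 1.5094 z [ 0.001 -0.    -1.   ] q [ 0.46  0.23 -0.77  1.66  0.17  1.32 -0.4 ] gap 0.08723413886781746 0.0 [-1.2  0.7 -0.3]
red 0.014 1121 [255. 116.] [0.5396 0.1268 0.014 ] along 0.2516
red 0.014 357 [269. 215.] [ 0.5506 -0.0032  0.014 ] along 0.1279
red 0.071 1121 [255. 116.] [0.54   0.1309 0.071 ] along 0.2557
red 0.071 357 [269. 215.] [0.5493 0.0211 0.071 ] along 0.1512
yellow 0.018 137 [288. 119.] [0.5787 0.1211 0.018 ] along 0.2553
bar 124 [0.5401 0.1316] angle 1.4992 knob 1.402 tool dxy [ 0.0624 -0.0004 -0.    ] ext 0.0377777859613897
```

View pics/i.png

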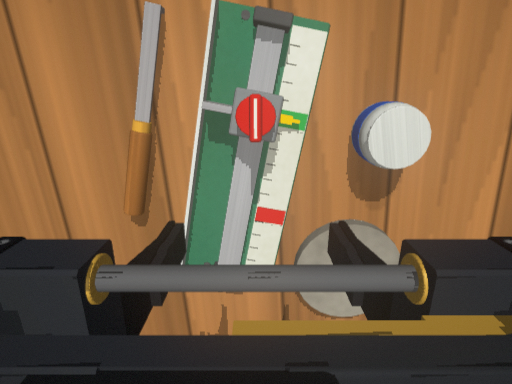

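The pointer (288,119) stands at the middle of the green patch, the bar is at about 1.40 rad, and the gripper is clear. Handing in.

```bash
python3 -c "
from cell import bot
print(bot.sign_off())"
```

```text
the job is handed in; nothing more can be done
None
```

The job is handed in: the stop is clamped with its pointer about 1 mm from the centre of the green patch and the knob at about 1.40 rad, measured from the wrist camera, and the arm is clear; the hand-in gave no verdict.

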